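# Unscrew the left-hand specimen clip and take the rock off the microscope stage

### The job

Free the mounted rock from the microscope stage: the spring clip that holds it down sits on a left-hand thread, so push (rather than pinch) its brass peg round clockwise (seen from above), feeling that it gives that way, until the clip comes up against its stop, never loading the clip with more than 15 N. Then lift the rock on its metal base off the seat and set it down, without dropping it, flat on its base inside the blue tray; leave the vial, the eyepiece and the loose stone where they are.

Things in the scene. Friction and masses are not known exactly. Their poses are not given: they have to be found in the camera images.
- stage: White stage plate, fixed, 160 (its x) x 200 (its y) x 20 mm thick; origin at the centre of its underside on the table. Its black round specimen seat (68 mm across) stands at +35 mm along its y: floor 32 mm and rim 35 mm above the table, inside width 57 mm. A second, plain clip, not used, is fixed at its far corner (+62, +86 mm), 42 mm high.
- clip: Working clip: turning steel hub 22 mm across (top 54 mm above the table), flat finger 13 mm wide (30 at the tip), 3 mm thick, reaching 31 mm from the axis over the specimen's base. Origin on its vertical turning axis, at its underside, 40.5 mm above the table. Its own +y points along the finger, -y along the lever. Clockwise from above = falling yaw = looser. It rises only 0.5 mm per rad. Load limit 15 N, all fingers' forces added.
- thread (a point): Point on the clip's axis, fixed to the stage (15 mm from its centre towards its -y), at the stage's top face. Left-hand thread. Clockwise it gives at 1 to 2.5 N at the peg, rising evenly to 4.5 N, and after 1.3 to 1.95 rad meets a firm stop, different each time: feel for it. It stays there when let go. Anticlockwise it resists at 6.5 to 8 N, then blocks within 0.05 to 0.7 rad.
- peg (a point): Brass finger peg, upright, 12 mm across, on the clip's lever, 70 mm from the clip's axis on the side away from the specimen. It stands from 43.5 to 71.5 mm above the table; this point is at its top end, on its axis. 25 mm free all round it. The lever is springy: against a stop the peg gives 1 mm for each 4 N.
- specimen: Brown rock lump glued on an aluminium disc, lying loose in the seat under the clip finger. Disc 54 mm across, 8 mm thick; rock above it 29 to 31 mm across, about upright round, from 8 to 40 mm above the underside. Origin at the centre of the disc's underside, z up. Mass 80 to 170 g. Grip it by the rock, best with the fingers closing along the stage's x, clear of the clip.
- tray: Blue open tray, fixed, 130 x 130 x 22 mm, walls and floor 4 mm. Origin at the centre of its underside. Empty.
- vial: Bystander: small jar with a black cap, 32 mm across, 60 mm tall; origin at the centre of its underside.
- eyepiece: Bystander: black microscope eyepiece standing up, 40 mm across, 45 mm tall; origin at the centre of its underside.
- stone: Bystander: loose brown stone without a base, on the table, 40 mm across, 32 mm tall; origin at the centre of its underside.
There are look-alikes about, which are no part of the job. Leave any green, pink or red look-alike of the specimen alone.

How it is judged:
By the outcome, as a careful person would: the job done as asked, in the order asked, and still so for the second after the job is handed in, with the robot touching nothing.
It also fails if it takes over 72 s, if anything falls off the work surface, if the arm or the gripper's body presses on something with over 40 N, if the wrist force passes 120 N, or if a joint passes its speed limit or range.

### The arm

A 7-joint arm with a two-finger parallel gripper is mounted at the origin on the work surface. World frame = base frame: x ahead of the robot, y to its left, z up, the work surface at z = 0. Lengths are in m, angles in degrees, forces in N, time in s.
With the tool pointing down it reaches from about 0.425 to 1.025 m from the base axis. Payload 3.6 kg.
Tool frame: the origin (TCP) lies midway between the tips of the shut fingers; the grasp point (between the pads) lies 19 mm behind it; z points along the fingers, y is the line along which they close (so a half turn about z gives the same grasp; the last joint's range is limited). The gripper opens to 85 mm and grips with 20 to 120 N. Pads are 22 mm wide; open, the fingers measure 114 mm over their backs; the gripper's body (76 mm by 85 mm) begins 54 mm behind the grasp point. The pads swing forward as they close: fully open they stand 13 mm farther back than shut.
Start: joints at [-73.539, 33.873, 2.773, 92.16, -1.908, 54.013, -1.931], TCP at [0.269, 0.673, 0.231] pointing down, gripper open.
Joint ranges: [-153.93, 153.93], [-27.13, 128.08], [-72.61, 78.16], [10.71, 143.7], [-87.88, 267.88], [4.46, 118.87], [-176.78, 176.78]. Speed limits (degrees/s): [147.25, 147.25, 180, 180, 180, 180, 180].

### API

Orientations are given as a 3x3 rotation matrix whose columns are the frame's x, y, z axes.
In Python, from workcell import move_ptp, servo_line, move_j, release, close, wait, inverse_kinematics, observe, grab_frame, Unreachable, finish_job gives the robot as it stands. Calls block until the motion is done:
- move_ptp(position, orientation): joint-space move of the TCP to a pose.
- servo_line(position, ori=None, feed=0.15, stop_force=None): straight line of the TCP; ori=None keeps the orientation; feed is the mean speed in m/s. With stop_force (N) it stops when the force on the tool has changed by that much, and returns True; else False.
- move_j(angles): joint-space move.
- release() and close(): open the fingers fully, or close them until they stop; the grip force is fixed at half the most.
- wait(seconds).
- inverse_kinematics(position, orientation): joint angles nearest the present ones, or None.
- observe(): the state.
- grab_frame(name): name is "scene" or "top" or "wrist"; returns a dict with "image" (384x512x3 uint8, red, green, blue), "camera_matrix" (3x3 intrinsics, pixels), "world_to_cam" (4x4, takes a point from world to camera coordinates). Camera axes: x right, y up, looking along -z (the intrinsics and any distortion apply to the point x, -y, -z); pixel columns grow to the right and rows downward; lengths in m; the calibration is good to about 2 mm. The wrist camera is an equidistant fisheye: a pixel r from the principal point sees the ray r / f radians off the axis. A picture is of the moment at which its call begins. There is no depth.
A pose or a line that the arm cannot do raises Unreachable and nothing moves.
- finish_job(): hands the job in; it is judged then, once.
The state is a dict: "t": time; "joints": joint angles; "dq": joint speeds; "tau": joint torques, N m; "position": TCP position; "eef_rot": TCP orientation; "wrist_force": force on the tool from outside, world axes, zero at the start; "wrist_torque": the same for the moment, N m; "opening": opening from 0.0 (shut) to 1.0 (fully open); "grasp_force": force on a finger pad.
Only numpy, scipy, OpenCV 4.12 (cv2) and the standard library are available. Lean on these libraries where they do the work, as an engineer would, in place of code of your own. Each camera call takes 0.05 s, during which the arm holds its last target. There are 200 camera calls.

## Working session

There is one attempt and no reset: what is moved stays moved. The work goes in short steps, each a Python script; the robot and the scene stay as the last script left them, time stands still between calls to the robot, and variables do not carry over. Pictures are saved under pics/ and viewed, at most 10 in all, crops included, and the job is handed in when it is done.

```bash
ls; mkdir -p pics
python3 - <<'E'
from workcell import *
import cv2,numpy as np,pickle
for n in("scene","top"):
    f=grab_frame(n); cv2.imwrite(f"pics/{n}0.png",f["image"][:,:,::-1]); pickle.dump(f,open(f"{n}0.pkl","wb"))
    print(n,f["camera_matrix"].tolist(),np.round(np.linalg.inv(f["world_to_cam"]),3).tolist(),[k for k in f])
s=observe();print(s["t"],s["position"],s["eef_rot"],s["wrist_force"],s["opening"])
E
```

```text
pics
scene [[464.83716336917564, 0.0, 259.80677787780144], [0.0, 464.83716336917564, 195.6409408608165], [0.0, 0.0, 1.0]] [[-0.762, -0.368, 0.533, 1.166], [0.648, -0.431, 0.628, 0.678], [-0.001, 0.824, 0.567, 0.722], [0.0, 0.0, 0.0, 1.0]] ['image', 'camera_matrix', 'world_to_cam']
top [[479.0412808571442, 0.0, 251.071661838865], [0.0, 479.0412808571442, 194.4705405029077], [0.0, 0.0, 1.0]] [[0.009, 0.995, -0.096, 0.463], [-1.0, 0.009, -0.003, -0.018], [-0.002, 0.096, 0.995, 1.363], [0.0, 0.0, 0.0, 1.0]] ['image', 'camera_matrix', 'world_to_cam']
0.1 [0.26916497 0.67236698 0.23025761] [[-9.28389910e-01  3.71606953e-01 -6.69525163e-04]
 [ 3.71607543e-01  9.28387901e-01 -1.93372581e-03]
 [-9.70068967e-05 -2.04405214e-03 -9.99997906e-01]] [ 0.20665292 -0.24102719 -0.43154525] 0.9982974076261625
```

View pics/top0.png

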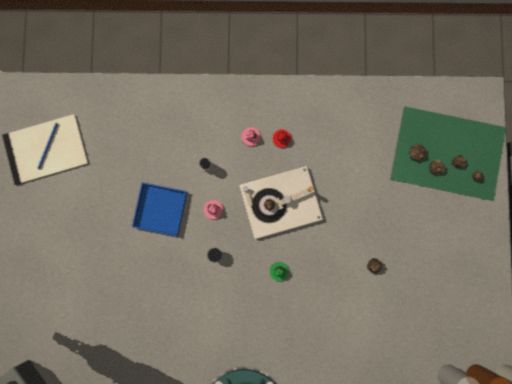

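View pics/scene0.png

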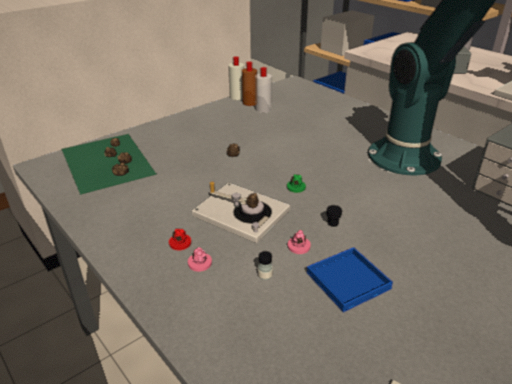

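The top view shows the stage around (282,203), with the seat at (268,206), the peg at about (310,189) and the tray at (160,210). There are pink, red and green decoys around them. Next I'll measure.

```bash
cat > h.py <<'E'
import cv2,numpy as np,pickle
from workcell import *
def ray(f,uv):
    K=f["camera_matrix"];T=np.linalg.inv(f["world_to_cam"])
    d=np.array([(uv[0]-K[0,2])/K[0,0],-(uv[1]-K[1,2])/K[1,1],-1.]);return T[:3,3],T[:3,:3]@d
def plane(f,uv,z):
    o,d=ray(f,uv);return o+d*(z-o[2])/d[2]
def tri(a,b):
    (o1,d1),(o2,d2)=a,b
    s=np.linalg.lstsq(np.c_[d1,-d2],o2-o1,rcond=None)[0]
    p,q=o1+s[0]*d1,o2+s[1]*d2;return (p+q)/2,np.linalg.norm(p-q)
def blobs(f,lo,hi,box,amin=5):
    hsv=cv2.cvtColor(f["image"],cv2.COLOR_RGB2HSV);m=cv2.inRange(hsv,lo,hi)
    k=np.zeros_like(m);x0,y0,x1,y1=box;k[y0:y1,x0:x1]=255
    c,_=cv2.findContours(m&k,cv2.RETR_EXTERNAL,cv2.CHAIN_APPROX_NONE)
    return sorted([x for x in c if len(x)>=amin],key=cv2.contourArea,reverse=True)
def cen(c): return c[:,0].mean(0)
E
python3 - <<'E'
from h import *
t=pickle.load(open("top0.pkl","rb"));s=pickle.load(open("scene0.pkl","rb"))
np.set_printoptions(precision=4,suppress=True)
w=blobs(t,(0,0,140),(60,70,255),(230,155,335,250))[0]
pts=np.array([plane(t,p,0.02)[:2] for p in w[:,0].astype(float)]).astype(np.float32)
print("stage",cv2.minAreaRect(pts),cv2.contourArea(w))
b=blobs(t,(100,120,50),(130,255,255),(120,170,200,250))[0]
pts=np.array([plane(t,p,0.022)[:2] for p in b[:,0].astype(float)]).astype(np.float32)
print("tray",cv2.minAreaRect(pts))
for f,bx in((t,(295,175,325,205)),(s,(195,170,225,200))):
    for c in blobs(f,(10,110,60),(30,255,255),bx,3)[:3]: print("brass",c[:,0].min(0),c[:,0].max(0),cen(c),cv2.contourArea(c), plane(f,cen(c),0.0715))
a=cv2.resize(t["image"][160:245,190:330],None,fx=4,fy=4,interpolation=2);c=cv2.resize(s["image"][170:250,180:300],None,fx=4,fy=4,interpolation=2)
o=np.zeros((680,560,3),np.uint8);o[:340]=a;o[340:660,:480]=c
cv2.imwrite("pics/c.png",cv2.resize(o,None,fx=.88,fy=.88)[:,:,::-1])
E
```

```text
stage ((0.5723965167999268, -0.10251684486865997), (0.2652144134044647, 0.2952124774456024), 0.5238304138183594) 8984.0
tray ((0.5479636192321777, 0.24241597950458527), (0.1283678561449051, 0.12784893810749054), 79.19683837890625)
brass [308 187] [313 190] [310.5833 188.25  ] 11.0 [ 0.6051 -0.176   0.0715]
brass [210 182] [214 192] [211.8 186.8] 29.5 [ 0.6214 -0.1529  0.0715]
```

View pics/c.png

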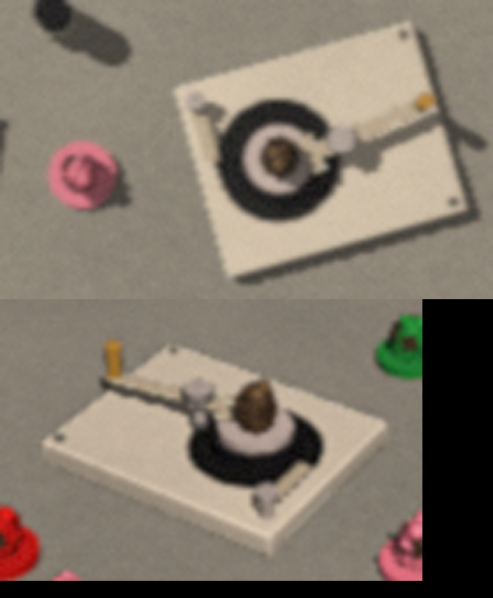

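Run:
```python
from h import *
np.set_printoptions(precision=4,suppress=True)
t=pickle.load(open("top0.pkl","rb"));s=pickle.load(open("scene0.pkl","rb"))
g=cv2.cvtColor(t["image"],cv2.COLOR_RGB2GRAY);m=np.zeros_like(g);sub=g[160:245,233:332]
th,mm=cv2.threshold(sub,0,255,cv2.THRESH_OTSU);print(th)
for thr in(th,140,155):
    m[:]=0;m[160:245,233:332]=(sub>thr)*255
    c=max(cv2.findContours(m,cv2.RETR_EXTERNAL,cv2.CHAIN_APPROX_NONE)[0],key=cv2.contourArea)
    pts=np.array([plane(t,p,.02)[:2] for p in c[:,0].astype(float)]).astype(np.float32);print(thr,cv2.minAreaRect(pts))
print("seat",plane(t,(190+278/3.52,160+160/3.52),.034),"hub",plane(t,(190+341/3.52,160+137/3.52),.054),"rock",plane(t,(190+280/3.52,160+155/3.52),.072))
print("peg",tri(ray(t,(310.8,188.3)),ray(s,(212,183))),tri(ray(t,(310.6,188.3)),ray(s,(211.9,187))))
a=np.deg2rad(203.6);p=np.array([np.cos(a),np.sin(a),0]);
R=np.c_[p,np.cross([0,0,-1],p),[0,0,-1]]
pos=np.array([.612,-.170,.20])-p*.03
for da in(0,60,112):
    b=a-np.deg2rad(da);q=np.array([np.cos(b),np.sin(b),0]);print(inverse_kinematics([.57,-.17,.055],np.c_[q,np.cross([0,0,-1],q),[0,0,-1]]))
close();move_ptp(pos,R)
f=grab_frame("wrist");pickle.dump(f,open("w1.pkl","wb"));cv2.imwrite("pics/w1.png",f["image"][:,:,::-1])
o=observe();print(o["t"],o["position"],o["joints"],o["wrist_force"],o["opening"],f["camera_matrix"],np.linalg.inv(f["world_to_cam"]))
```

```text
152.0
152.0 ((0.5727490782737732, -0.09587148576974869), (0.1587616354227066, 0.19915521144866943), 16.423885345458984)
140 ((0.5727159976959229, -0.09575562179088593), (0.16268089413642883, 0.2035001665353775), 16.84882926940918)
155 ((0.5725060105323792, -0.09587274491786957), (0.15802934765815735, 0.19876933097839355), 16.525014877319336)
seat [ 0.56   -0.0647  0.034 ] hub [ 0.577 -0.113  0.054] rock [ 0.5611 -0.0649  0.072 ]
peg (array([ 0.6052, -0.1769,  0.0644]), np.float64(0.0015439999944677004)) (array([ 0.6063, -0.1776,  0.0521]), np.float64(0.0022076786295678616))
[ 18.6563  38.87    -9.0538 115.0727  12.5783  26.9663 113.9365]
[ 10.8042  38.7237   2.0363 115.4349  -2.9181  25.8882  68.6188]
[  3.9768  39.3915  11.7702 115.7465 -16.8944  26.4526  29.9368]
4.1 [ 0.6398 -0.1568  0.2   ] [  6.2466  31.072    5.232  102.8294  -3.7776  46.2634 127.0349] [-0.0122  0.1986  0.5687] 0.0007613508531594766 [[297.3186   0.     253.947 ]
 [  0.     297.3186 184.6348]
 [  0.       0.       1.    ]] [[-0.4018 -0.8726 -0.2779  0.5689]
 [ 0.9157 -0.3829 -0.1216 -0.1867]
 [-0.0003 -0.3033  0.9529  0.3425]
 [ 0.      0.      0.      1.    ]]
```

View pics/w1.png

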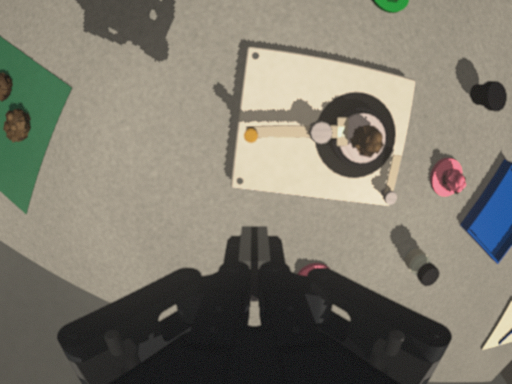

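The wrist view shows the peg at (251,134), the hub at (320,132), the rock at (368,141), and free space around the peg.

```bash
cat >> h.py <<'E'
def wray(f,uv):
    K=f["camera_matrix"];T=np.linalg.inv(f["world_to_cam"])
    v=np.array([(uv[0]-K[0,2]),(uv[1]-K[1,2])]);r=np.linalg.norm(v);th=r/K[0,0]
    v=v/r*np.sin(th);return T[:3,3],T[:3,:3]@np.array([v[0],-v[1],-np.cos(th)])
def wplane(f,uv,z):
    o,d=wray(f,uv);return o+d*(z-o[2])/d[2]
E
python3 - <<'E'
from h import *
np.set_printoptions(precision=4,suppress=True)
f=pickle.load(open("w1.pkl","rb"));t=pickle.load(open("top0.pkl","rb"));s=pickle.load(open("scene0.pkl","rb"))
c=blobs(f,(10,150,90),(30,255,255),(235,115,270,150))[0];print(cen(c),c[:,0].min(0),c[:,0].max(0))
P=wplane(f,cen(c),.0715);H=wplane(f,(320,131.5),.054)
print("peg",P,"hub",H,np.linalg.norm((P-H)[:2]),np.rad2deg(np.arctan2(*(P-H)[1::-1])))
print("tri peg w/scene",tri(wray(f,cen(c)),ray(s,(212,183))))
g=f["image"].min(2);m=np.zeros_like(g);m[40:212,225:420]=(g[40:212,225:420]>140)*255
c=max(cv2.findContours(m,cv2.RETR_EXTERNAL,cv2.CHAIN_APPROX_NONE)[0],key=cv2.contourArea)
r=cv2.minAreaRect(np.array([wplane(f,p,.02)[:2] for p in c[:,0].astype(float)]).astype(np.float32));print("stage",r)
print("rock",wplane(f,(368,140),.06))
E
```

```text
[250.5588 134.7353] [245 128] [256 141]
peg [ 0.6052 -0.1742  0.0715] hub [ 0.5763 -0.1122  0.054 ] 0.0684412716801072 -64.97212335242409
tri peg w/scene (array([ 0.606 , -0.174 ,  0.0661]), np.float64(0.00022049976245264592))
stage ((0.6060102581977844, -0.06947788596153259), (0.11219774931669235, 0.251526415348053), 22.821561813354492)
rock [ 0.562  -0.0644  0.06  ]
```

```bash
cat >> h.py <<'E'
H=np.array([.5765,-.1115]);A0=-65.
def pose(dphi,z=.053,back=.017):
    a=np.deg2rad(A0-dphi);r=np.array([np.cos(a),np.sin(a)]);p=np.array([r[1],-r[0],0])
    xy=H+.070*r-p[:2]*back
    return np.r_[xy,z],np.c_[p,np.cross([0,0,-1],p),[0,0,-1]],p
def push(d0,d1,step,F0,feed=.03,lim=7.5,sf=3.5):
    d=d0
    while d<d1:
        d+=step;x,R,p=pose(d)
        hit=servo_line(x,R,feed=feed,stop_force=sf)
        o=observe();F=o["wrist_force"]-F0;ft=-F@p
        print(f"{d:.1f} t{o['t']:.2f} ft{ft:.2f} |F|{np.linalg.norm(F):.2f} {hit} err{1e3*np.linalg.norm(o['position']-x):.1f}")
        if ft>lim or np.linalg.norm(F)>11: print("STOP");break
    return d
E
python3 - <<'E'
from h import *
x,R,p=pose(-10);
servo_line(np.r_[x[:2],.12],R,feed=.15);servo_line(x,R,feed=.1)
wait(.2);F0=observe()["wrist_force"];np.save("F0.npy",F0);print(F0,observe()["t"])
push(-10,16,2,F0)
E
```

```text
[ 0.04701487  0.37848182 -0.39869866] 5.8
-8.0 t6.05 ft-1.13 |F|1.40 False err0.4
-6.0 t6.30 ft-0.23 |F|1.17 False err0.2
-4.0 t6.55 ft-0.09 |F|0.45 False err0.2
-2.0 t6.80 ft-0.32 |F|0.53 False err0.2
0.0 t7.05 ft-0.91 |F|1.57 False err0.1
2.0 t7.30 ft0.73 |F|1.05 False err0.6
4.0 t7.55 ft0.67 |F|0.76 False err0.3
6.0 t7.80 ft0.19 |F|0.49 False err0.1
8.0 t8.05 ft0.96 |F|1.01 False err0.1
10.0 t8.30 ft-0.21 |F|1.51 False err0.1
12.0 t8.55 ft0.95 |F|1.29 False err0.1
14.0 t8.80 ft0.76 |F|1.03 False err0.1
16.0 t9.05 ft0.78 |F|1.20 False err0.1
```

Run:
```python
from h import *
F0=np.load("F0.npy");push(16,40,2,F0)
f=grab_frame("wrist");cv2.imwrite("pics/w2.png",f["image"][:,:,::-1])
```

```text
18.0 t9.30 ft2.16 |F|2.23 False err0.1
20.0 t9.55 ft0.90 |F|1.12 False err0.0
22.0 t9.80 ft0.59 |F|1.74 False err0.1
24.0 t10.05 ft2.02 |F|2.38 False err0.1
26.0 t10.30 ft1.15 |F|1.37 False err0.1
28.0 t10.55 ft1.83 |F|2.83 False err0.1
30.0 t10.80 ft1.80 |F|2.58 False err0.1
32.0 t11.05 ft2.12 |F|2.39 False err0.1
34.0 t11.30 ft2.36 |F|2.63 False err0.1
36.0 t11.55 ft2.31 |F|3.16 False err0.1
38.0 t11.80 ft0.84 |F|1.40 False err0.1
40.0 t12.05 ft2.36 |F|2.59 False err0.1
```

View pics/w2.png

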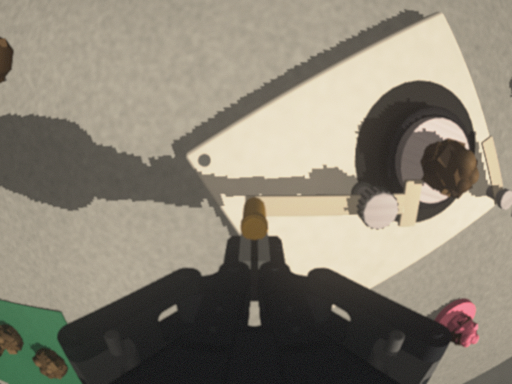

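The wrist view shows the peg at (255,215), centred on the fingertips, and the lever has turned with a force of about 2 N. So it gives clockwise, and I'll carry on to the stop.

```bash
python3 - <<'E'
import re
s=open("h.py").read()
s=s.replace('o=observe();F=o["wrist_force"]-F0','o=observe();F=[o["wrist_force"]]\n        for _ in range(4): wait(.02);F.append(observe()["wrist_force"])\n        F=np.mean(F,0)-F0')
open("h.py","w").write(s)
E
python3 - <<'E'
from h import *
F0=np.load("F0.npy");d=push(40,72,4,F0);d=push(d,122,1,F0)
print(d,observe()["t"])
E
```

```text
44.0 t12.42 ft2.12 |F|2.68 False err0.1
48.0 t12.80 ft2.06 |F|2.69 False err0.1
52.0 t13.18 ft2.38 |F|2.75 False err0.1
56.0 t13.57 ft2.30 |F|2.95 False err0.1
60.0 t13.95 ft2.62 |F|3.24 False err0.1
64.0 t14.33 ft2.64 |F|3.54 False err0.1
68.0 t14.72 ft2.90 |F|3.86 False err0.1
72.0 t15.10 ft3.36 |F|4.26 False err0.1
73.0 t15.42 ft3.65 |F|4.40 False err0.3
74.0 t15.73 ft3.77 |F|4.46 False err0.1
75.0 t16.05 ft4.13 |F|5.05 False err0.1
76.0 t16.37 ft3.64 |F|4.59 False err0.1
77.0 t16.68 ft3.80 |F|4.55 False err0.1
78.0 t17.00 ft3.66 |F|4.63 False err0.1
79.0 t17.32 ft4.03 |F|4.95 False err0.1
80.0 t17.63 ft4.04 |F|5.08 False err0.1
81.0 t17.95 ft4.06 |F|4.89 False err0.1
82.0 t18.27 ft4.16 |F|5.28 False err0.1
83.0 t18.58 ft4.13 |F|4.67 False err0.1
84.0 t18.90 ft3.69 |F|4.67 False err0.1
85.0 t19.22 ft4.00 |F|4.84 False err0.1
86.0 t19.53 ft4.17 |F|4.94 False err0.1
87.0 t19.85 ft4.18 |F|5.06 False err0.1
88.0 t20.17 ft3.97 |F|5.08 False err0.1
89.0 t20.48 ft3.91 |F|4.98 False err0.1
90.0 t20.80 ft4.03 |F|5.14 False err0.1
91.0 t21.12 ft4.63 |F|5.51 False err0.1
92.0 t21.43 ft3.77 |F|4.76 False err0.1
93.0 t21.75 ft4.38 |F|5.68 False err0.1
94.0 t22.07 ft4.11 |F|5.11 False err0.1
95.0 t22.38 ft4.56 |F|5.69 False err0.1
96.0 t22.70 ft4.58 |F|5.34 False err0.1
97.0 t23.02 ft4.01 |F|4.94 False err0.1
98.0 t23.33 ft4.62 |F|5.84 False err0.1
99.0 t23.65 ft4.53 |F|5.67 False err0.1
100.0 t23.97 ft4.60 |F|5.61 False err0.2
101.0 t24.28 ft4.43 |F|5.39 False err0.2
102.0 t24.60 ft4.39 |F|5.61 False err0.1
103.0 t24.92 ft4.66 |F|5.83 False err0.1
104.0 t25.23 ft5.64 |F|6.32 False err0.5
105.0 t25.55 ft6.94 |F|7.45 False err1.2
106.0 t25.87 ft7.54 |F|7.97 False err2.0
STOP
106 25.9333
```

The force sat at about 4.5 N, then rose from 104° to 7.5 N, so the clip is at its stop. I'll back off and look at the rock.

```bash
cat >> h.py <<'E'
def rot(deg):
    a=np.deg2rad(deg);p=np.array([np.cos(a),np.sin(a),0]);return np.c_[p,np.cross([0,0,-1],p),[0,0,-1]]
E
python3 - <<'E'
from h import *
np.set_printoptions(precision=4,suppress=True)
x,R,p=pose(103.5);servo_line(x-p*.012,feed=.06);o=observe()
servo_line(np.r_[o["position"][:2],.14],feed=.15)
servo_line([.562+.08*.284,-.063-.08*.959,.2],rot(106.5),feed=.15)
release()
f=grab_frame("wrist");pickle.dump(f,open("w3.pkl","wb"));cv2.imwrite("pics/w3.png",f["image"][:,:,::-1])
o=observe();print(o["t"],o["position"],o["wrist_force"],o["opening"])
E
```

```text
28.6833 [ 0.5847 -0.1397  0.2   ] [-0.0419 -0.0439  0.543 ] 1.001557701808259
```

View pics/w3.png

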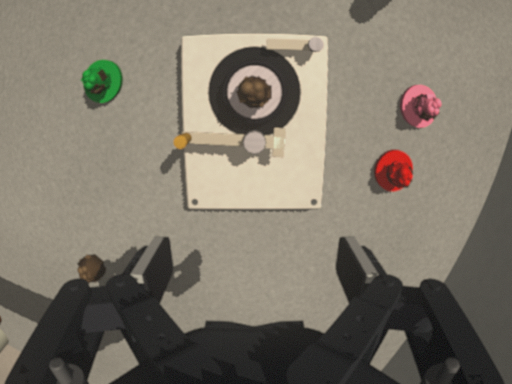

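The wrist view shows the clip swung clear, with the peg at (180,141) and the hub at (255,142). The disc and rock are free at (254,92).

Run:
```python
from h import *
np.set_printoptions(precision=4,suppress=True)
f=pickle.load(open("w3.pkl","rb"))
c=blobs(f,(10,150,90),(30,255,255),(165,125,200,155))[0];P=wplane(f,cen(c),.072);h=wplane(f,(255,142),.054)
print("peg",P,"hub",h,np.rad2deg(np.arctan2(P[1]-H[1],P[0]-H[0])))
R=[]
for c in blobs(f,(5,70,20),(25,255,140),(225,65,285,120))[:1]:
    k,r=cv2.minEnclosingCircle(c);print(k,r,cen(c));R=wplane(f,k,.058);print("rock",R)
g=f["image"].min(2);m=np.zeros_like(g);m[60:126,220:290]=(g[60:126,220:290]>100)*255
c=max(cv2.findContours(m,cv2.RETR_EXTERNAL,cv2.CHAIN_APPROX_NONE)[0],key=cv2.contourArea)
hull=cv2.convexHull(c)[:,0].astype(float);q=np.array([wplane(f,p,.04)[:2] for p in hull]).astype(np.float32)
print("disc",cv2.minEnclosingCircle(q),cv2.boundingRect(c))
```

```text
peg [ 0.5099 -0.1241  0.072 ] hub [ 0.5774 -0.1098  0.054 ] -169.26408842778423
(253.86956787109375, 91.71739196777344) 16.689363479614258 [253.6609  93.3652]
rock [ 0.5624 -0.0629  0.058 ]
disc ((0.562450647354126, -0.0624154657125473), 0.02751300483942032) (227, 65, 55, 54)
```

Run:
```python
from h import *
np.set_printoptions(precision=4,suppress=True)
g=np.array([.5624,-.0626]);R=rot(106.5)
servo_line(np.r_[g,.13],R,feed=.15)
print(servo_line(np.r_[g,.046],R,feed=.07,stop_force=8));o=observe();print(o["position"],o["wrist_force"])
close();o=observe();print(o["t"],o["opening"],o["grasp_force"],o["wrist_force"])
servo_line(np.r_[g,.066],feed=.04);wait(.2);o=observe();print(o["t"],o["opening"],o["grasp_force"],o["wrist_force"],o["wrist_torque"])
servo_line(np.r_[g,.16],feed=.12)
f=grab_frame("wrist");cv2.imwrite("pics/w4.png",f["image"][:,:,::-1]);pickle.dump(f,open("w4.pkl","wb"));print(observe()["t"])
```

```text
False
[ 0.5627 -0.0627  0.0464] [-0.3709 -0.2538  0.8275]
31.4583 0.31638513316586697 59.01160776615143 [-0.6337  0.4858  5.2008]
32.3083 0.31897959525101527 59.085752964019775 [ 0.1615  0.2203 -0.8812] [ 0.0137 -0.0248 -0.0251]
33.2917
```

View pics/w4.png

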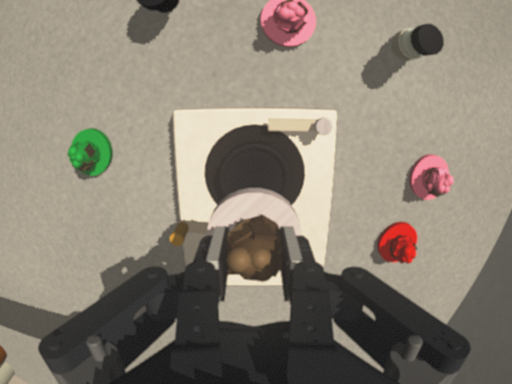

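The wrist view shows the specimen held level at (255,245), with the seat empty. Now I'll carry it to the tray.

Run:
```python
from h import *
np.set_printoptions(precision=4,suppress=True)
g=np.array([.548,.242]);R=rot(124.2)
servo_line(np.r_[g,.16],R,feed=.12)
servo_line(np.r_[g,.035],feed=.08);wait(.3);o=observe();print(o["opening"],o["grasp_force"],o["wrist_force"],o["position"])
print(servo_line(np.r_[g,.014],feed=.015,stop_force=4));o=observe();print(o["t"],o["wrist_force"],o["position"])
f=grab_frame("scene");cv2.imwrite("pics/s5.png",cv2.resize(f["image"][200:330,270:420],None,fx=4,fy=4)[:,:,::-1])
```

```text
0.3167473707265113 59.08988356590271 [ 0.3981  0.0069 -1.4719] [0.5481 0.2421 0.0352]
True
39.0167 [-0.9503 -1.0248  3.9029] [0.5479 0.242  0.0184]
```

View pics/s5.png

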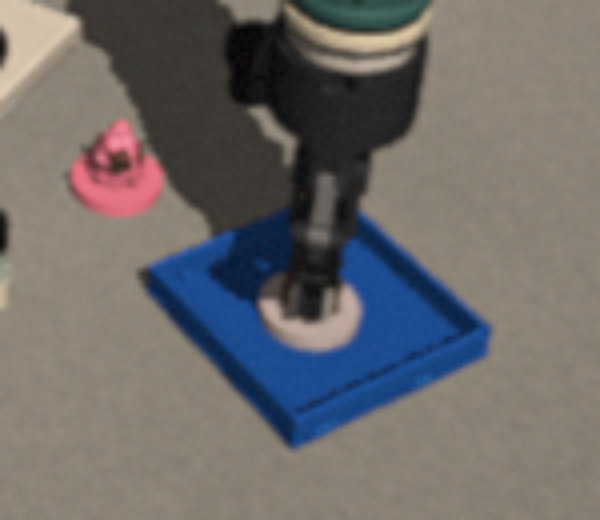

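The disc is flat on the tray floor at crop position (310,310), touching down at TCP z = 0.0184 as predicted. I'll release and retreat.

Run:
```python
from h import *
release();wait(.2);o=observe();servo_line(np.r_[o["position"][:2],.2],feed=.12)
servo_line([.60,.16,.26],feed=.15);wait(.3)
for n in("scene","top"):
    f=grab_frame(n);cv2.imwrite(f"pics/{n}6.png",f["image"][:,:,::-1])
a=cv2.imread("pics/scene6.png");b=cv2.imread("pics/top6.png")
cv2.imwrite("pics/f.png",np.hstack([cv2.resize(a[130:330,160:420],(400,308)),cv2.resize(b[110:310,120:380],(400,308))]))
o=observe();print(o["t"],o["wrist_force"],o["opening"])
```

```text
42.85 [-0.25588074  0.2407561   0.58142879] 1.0033323063313415
```

View pics/f.png

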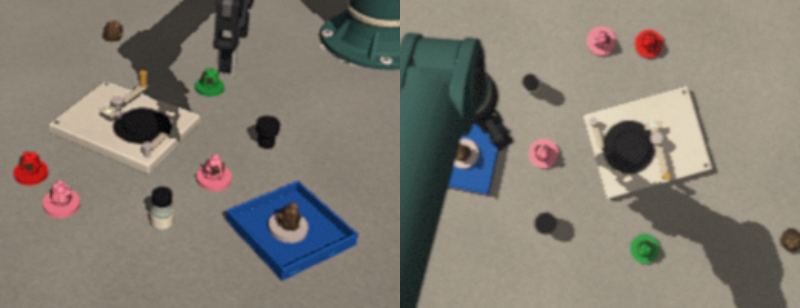

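The specimen stands flat in the tray at (290,222). The clip is turned, the seat is empty, and the bystanders are where they were.

```bash
python3 -c "
from workcell import *
print(finish_job())"
```

```text
the job is handed in; nothing more can be done
None
```

Job handed in at about 43 s: I pushed the clip clockwise about 1.8 rad to its stop (measured force about 8 N at most) and set the rock down flat on its base in the blue tray; the vial, eyepiece and loose stone look undisturbed in the final pictures.

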